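Refit the cover of a hydraulic control housing

ROBOT

A 6-joint arm with a two-finger parallel gripper is mounted at the origin on the work surface. World frame = base frame: x ahead of the robot, y to its left, z up, the work surface at z = 0. Lengths are in mm, angles in rad, forces in N, time in s.
With the tool pointing down it reaches from about 350 to 875 mm from the base axis. Payload 4.2 kg.
Tool frame: the origin (TCP) lies at the very end of the fingers, on their centre line; the grasp point (between the pads) lies arm.hold_point_z behind it (arm.hold_point_z is the distance from the TCP to the grasp point, in mm); y points along the fingers, x is the direction in which the jaws open and shut, and the axes are right-handed (so a half turn about y gives the same grasp; the last joint's range is limited). The gripper opens to 85 mm and grips with 20 to 120 N. Pads are 22 mm wide; open, the fingers measure 114 mm over their backs; the gripper's body (76 mm by 85 mm) begins 54 mm behind the grasp point. The pads swing forward as they close: fully open they stand 13 mm farther back than shut.
Start: joints at [-1.08, 0.385, 0.008, 0, -1.194, -0.259], TCP at [143.599, -608.259, 231.312] pointing down, gripper open.
Joint ranges: [-3.14, 3.14], [-1.21, 2.06], [-1.07, 1.41], [-3.16, 2.05], [-2.99, -0.16], [-3.1, 3.1]. Speed limits (rad/s): [2.79, 2.79, 3.14, 3.14, 3.14, 3.14].

INTERFACE

Orientations are given as a unit quaternion [x, y, z, w].
In Python, from bench import arm gives the robot as it stands.
- The arm moves only by the shell command python3 -m creep 'ROWS'. ROWS is JSON, a list of rows, each a list of 3 entries, a list of its own where there are three numbers: the shift along the world's x, y, z in mm, then the turn, a rotation vector about the world's x, y, z in rad, then the gripper command: -1 is shut, 1 is fully open, values between are in proportion. In form: [[[dx, dy, dz], [wx, wy, wz], jaw], ...]. A call has 1 to 12 rows; each row is the pose to reach, as a shift and turn from the pose commanded when the call began; what a row does not reach only later rows make up. A row lasts 1/12 s, in which the tool goes at most 41.7 mm and 7.16 degrees, less where a joint would pass 70% of its speed; a pose out of reach is approached as far as the arm can. A call with a gripper value outside its range is refused whole. The fingers move at their own pace and stop on an object; the grip force is fixed at half the most. Time passes only in rows, so rows that repeat a pose let the fingers close. It gives the time, the measured TCP pose, the force and the opening at its end, in the units of the state.
- arm.read_state(): the state, without advancing time (a new reading comes with each control period).
- arm.get_image(name): name is "scene" or "side" or "wrist"; returns (picture, depth): 420x560x3 uint8, red, green, blue; 420x560 float32, mm along the optical axis (not along the pixel's ray), 0 where there is no reading.
- arm.camera_params(name): a dict with "camera_matrix" (3x3 intrinsics, pixels), "extrinsics" (4x4, takes a point from world to camera coordinates); the wrist camera has in their place "T_tool_cam" (4x4, takes a point from camera to tool coordinates, whose origin is the TCP and whose axes are the tool frame's). Camera axes: x right, y down, z forward; pixel columns grow to the right and rows downward; lengths in mm; the calibration is good to about 2 mm. A picture is of the moment at which its call begins: read the wrist's pose just before it. camera_params takes no time and is no camera call.
- arm.job_done(): hands the job in, once; it reports no verdict.
The state is a dict: "clock": time; "joints": joint angles; "joint_vel": joint speeds; "joint_efforts": joint torques, N m; "position": TCP position; "ee_rot": TCP orientation; "contact_force": force on the tool from outside, world axes, zero at the start; "wrist_torque": the same for the moment, N m; "gripper_width": finger opening in mm.
Only numpy, scipy, OpenCV 4.12 (cv2) and the standard library are available. Lean on these libraries where they do the work, as an engineer would, in place of code of your own. Each camera call takes 0.05 s, during which the arm holds its last target.

TASK

Put the cover back on the open control housing. First slide the lock bar fully back, clear of the opening; then, holding the cover tilted, hook one of its long edges under the housing's fixed lip and lower the other edge, without letting it fall, until the cover lies flat and fully home on its ledge, handle up. Leave the lock bar drawn back and do not disturb the flange, bin and wrench nearby.

Things in the scene. Friction and masses are not known exactly. Their poses are not given: they have to be found in the camera images.
- housing: Light grey steel control housing fixed to the bench, open on top, valve block inside. Origin at bench height under the middle of the opening; z up, x from the lip side to the lock bar side. In its frame (mm): body x -84..84, y -86..86, plus a deck x 84..140, y -45..45, top z 70, that carries the lock bar; two hose stubs reach y = -108, z 20..40.
- lip_edge (a point): Middle of the free lower edge of the fixed lip, at housing (-58, 0, 72) mm; axes as the housing's. The lip is a 4 mm plate along the whole -x side, x -84..-58, underside z 72, top z 76: 12 mm above the ledge, overhanging the recess by 16. The cover is longer than the gap from lip to front rim, so it goes in only tilted, its +x side up by about 6 to 20 degrees.
- recess (a point): Middle of the cover's recess at ledge height, housing (0, 0, 60) mm; axes as the housing's. The ledge is a flat frame round the hole x -58..58, y -68..68; the recess ends at faces x = -74 (back stop under the lip), x = 74 (front rim) and y = -80, 80 (side rims); the rims rise to z 70. A cover lying home has its origin here, its x axis along or against the housing's x.
- lock_bar (a joint): Sliding dark steel lock bar on the housing's deck: 0 = shut (its nose reaches 20 mm over the recess at z 70..76 mm and blocks the cover), grows in m as it slides along the housing's +x, away from the lip, to 0.030 = fully back. About 2 N of friction and some damping (about 6 N per m/s); it stays where it is left.
- lock_tab (a point): Middle of the lock bar's upright tab, a steel plate 10 (along housing x) x 32 (y) x 28 mm high, z 76..104 mm, to be pushed from the opening side or pinched; the bar under it is 60 x 40 x 6 mm, centred on the tab. At joint 0 it is at housing (84, 0, 90) mm; it moves with the bar. Axes as the housing's.
- cover: Loose aluminium cover plate, 140 (its x) x 150 (its y) x 4 mm, about 0.3 kg, flat on the bench, handle up. Origin: middle of its underside; z up through the handle. Dark steel bridge handle across its middle: crossbar 10 thick (x), 90 long (y), z 26..44 mm, open below between posts at y = -40 and 40. Symmetric: either 150 mm edge, at x = -70 or 70 mm, may go under the lip.
- cover_edge_a (a point): Middle of the cover's lower edge at its x = -70 mm; axes as the cover's.
- cover_edge_b (a point): Middle of the cover's lower edge at its x = +70 mm; axes as the cover's.
- flange: Loose steel hub flange, bystander: disc 84 mm across, 14 mm thick, with a hub 44 mm across up to 40 mm. Origin: centre of its underside.
- fitting_bin: Loose empty blue plastic bin, bystander: 130 x 100 x 55 mm. Origin: centre of its underside.
- wrench: Loose steel wrench lying on the bench, bystander. Origin on its underside, near its middle; x along it.
Mind the look-alikes: they are no part of the job. Of the things like the cover, leave any that is pink; of the rest the larger one is meant.

How it is judged (in metres and radians):
On the way, in this order (a step that is already met when the one before it is completed fails the run):
1. the lock bar is slid back clear of the opening (at least 24 of its 30 mm) (value of joint lock_bar above 0.024 m), for 0.1 s.
2. one edge of the tilted cover is under the lip (tilt over 0.05 rad, edge at least 3 mm in) (((x of cover_edge_a in the frame of housing between -0.08 and -0.061 m and z of cover_edge_a in the frame of housing between 0.055 and 0.068 m and y of cover_edge_a in the frame of housing between -0.085 and 0.085 m and angle between cover's own z axis and vertical above 0.05 rad) or (x of cover_edge_b in the frame of housing between -0.08 and -0.061 m and z of cover_edge_b in the frame of housing between 0.055 and 0.068 m and y of cover_edge_b in the frame of housing between -0.085 and 0.085 m and angle between cover's own z axis and vertical above 0.05 rad))), for 0.1 s.
At the end, for the whole second after the job is handed in: Cover at rest in the recess, edge under the lip, released, handle up: flat within 0.03 rad, underside on the ledge within about 2 mm, within 7 mm (x) and 9 mm (y) of the middle of the opening, square within 0.1 rad; lock bar at least 22 mm back (x of cover in the frame of housing between -0.007 and 0.007 m and y of cover in the frame of housing between -0.009 and 0.009 m and z of cover in the frame of housing between 0.0575 and 0.0622 m and angle between the z axis of cover and the z axis of housing, either way round below 0.03 rad and angle between cover's own z axis and vertical below 0.1 rad and angle between the x axis of cover and the x axis of housing, either way round below 0.1 rad and value of joint lock_bar above 0.022 m and linear speed of cover below 0.01 m/s and angular speed of cover below 0.1 rad/s); the robot touches nothing.
It fails at once if the flange is pushed more than 30 mm (distance of flange from where it was at the start of the episode above 0.03 m).
It fails at once if the fitting bin is pushed more than 30 mm (distance of fitting_bin from where it was at the start of the episode above 0.03 m).
It fails at once if the wrench is pushed more than 30 mm (distance of wrench from where it was at the start of the episode above 0.03 m).
It fails at once if the cover is dropped at the housing: over the opening it turns faster than 5 rad/s or moves faster than 0.7 m/s (horizontal distance between cover and housing below 0.1 m and (angular speed of cover above 5 rad/s or linear speed of cover above 0.7 m/s)).
It also fails if it takes over 54 s, if anything falls off the work surface, if the arm or the gripper's body presses on something with over 40 N, if the wrist force passes 120 N, or if a joint passes its speed limit or range.

## Working session

There is one attempt and no reset: what is moved stays moved. The work goes in short steps, Python scripts to look and compute and a shell command to move; the robot and the scene stay as the last step left them, time stands still between calls to the robot, and variables do not carry over. Pictures are saved under pics/ and viewed, and the job is handed in when it is done.

```bash
ls -la; mkdir -p pics
python3 - <<'E'
from bench import arm
import cv2, numpy as np
print(arm.read_state()); print(arm.hold_point_z)
for n in ("scene","side"):
    im,d=arm.get_image(n); cv2.imwrite(f"pics/{n}0.png",im[:,:,::-1]); np.savez(f"pics/{n}0.npz",im=im,d=d)
    print(n,arm.camera_params(n))
print(arm.camera_params("wrist"))
E
```

```text
total 12
drwxr-xr-x  3 agent agent 4096 Dec  7 13:51 .
drwxr-xr-x 23 root  root  4096 Dec  7 13:51 ..
drwxr-xr-x  2 agent agent 4096 Dec  7 13:51 pics
{'clock': 0.0, 'joints': array([-1.08042783e+00,  3.85529754e-01,  6.60915559e-03, -5.03717392e-04,
       -1.19400754e+00, -2.58615917e-01]), 'joint_vel': array([-0.00080291, -0.00056072, -0.00068142, -0.00140015, -0.00124087,
        0.00043007]), 'joint_efforts': array([-8.83597804e-04, -3.92288160e+01,  1.88394642e+01,  4.18623894e+00,
       -4.67259626e-03,  1.50443125e-06]), 'position': array([ 143.44148273, -607.70397586,  230.23054718]), 'ee_rot': array([ 0.43826476,  0.5548672 , -0.55396158, -0.43951446]), 'contact_force': array([-0.38303428, -0.29122897,  0.23719335]), 'wrist_torque': array([ 0.00558214, -0.03693162, -0.042244  ]), 'gripper_width': 85.5780069016314}
18.700000000000003
scene {'camera_matrix': array([[463.20260683,   0.        , 282.56482721],
       [  0.        , 463.20260683, 208.09731583],
       [  0.        ,   0.        ,   1.        ]]), 'extrinsics': array([[ 7.38419934e-01,  6.74229744e-01, -1.225782
[... 653 characters left out ...]
       [ 2.09172060e-01, -8.08780123e-01, -5.49656040e-01,
         1.09696162e+03],
       [ 0.00000000e+00,  0.00000000e+00,  0.00000000e+00,
         1.00000000e+00]])}
{'camera_matrix': array([[353.72583452,   0.        , 277.08907987],
       [  0.        , 353.72583452, 217.13526596],
       [  0.        ,   0.        ,   1.        ]]), 'T_tool_cam': array([[ 9.99999961e-01, -1.87644088e-04,  2.06981472e-04,
         5.83773194e-01],
       [-2.51307687e-04, -2.80511940e-01,  9.59850503e-01,
        -1.42149014e+02],
       [-1.22049498e-04, -9.59850518e-01, -2.80511976e-01,
         7.10668366e+01],
       [ 0.00000000e+00,  0.00000000e+00,  0.00000000e+00,
         1.00000000e+00]])}
```

View pics/scene0.png

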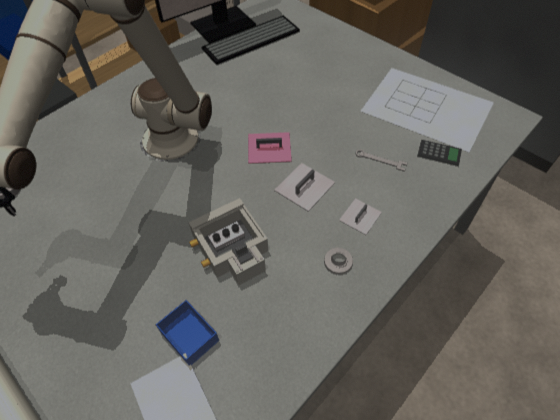

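View pics/side0.png

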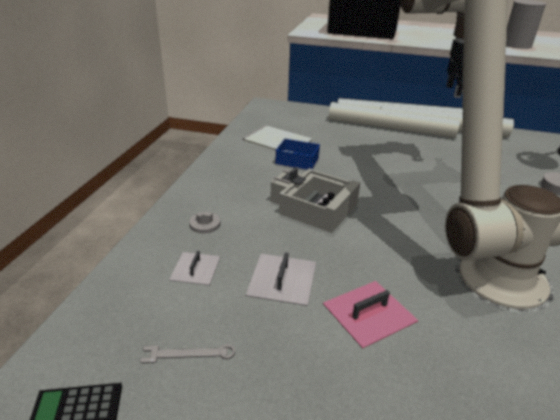

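```bash
cat > h.py <<'E'
import numpy as np, cv2
from bench import arm
def cloud(n,d,T=None):
    p=arm.camera_params(n);K=p["camera_matrix"]
    h,w=d.shape; u,v=np.meshgrid(np.arange(w),np.arange(h))
    P=np.stack([(u-K[0,2])/K[0,0]*d,(v-K[1,2])/K[1,1]*d,d],-1)
    M=np.linalg.inv(p["extrinsics"]) if T is None else T
    W=P@M[:3,:3].T+M[:3,3]; W[d<=0]=np.nan
    return W
def proj(n,X):
    p=arm.camera_params(n);K=p["camera_matrix"];E=p["extrinsics"]
    c=np.asarray(X)@E[:3,:3].T+E[:3,3]; q=c@K.T; return q[...,:2]/q[...,2:]
def ray_z(n,uv,z):
    p=arm.camera_params(n);K=p["camera_matrix"];M=np.linalg.inv(p["extrinsics"])
    uv=np.atleast_2d(uv).astype(float); r=np.c_[uv,np.ones(len(uv))]@np.linalg.inv(K).T@M[:3,:3].T
    o=M[:3,3]; return o+r*((z-o[2])/r[:,2])[:,None]
E
python3 - <<'E'
from h import *
D=np.load("pics/scene0.npz");im=D["im"];d=D["d"]
a=cv2.resize(im[130:290,170:390],None,fx=3.6,fy=3.6,interpolation=cv2.INTER_CUBIC);cv2.imwrite("pics/crop1.png",a[:,:,::-1])
D2=np.load("pics/side0.npz");im2=D2["im"]
b=cv2.resize(im2[150:320,160:430],None,fx=2.9,fy=2.9,interpolation=cv2.INTER_CUBIC);cv2.imwrite("pics/crop2.png",b[:,:,::-1])
for n,d,uv in (("scene",d,[(305,180),(269,148),(361,216),(240,262),(338,261),(188,330),(382,160),(290,197)]),("side",D2["d"],[(285,285),(197,270),(293,182)])):
    W=cloud(n,d)
    for u,v in uv: print(n,u,v,W[v,u].round(1), im[v,u] if n=="scene" else im2[v,u])
E
```

```text
scene 305 180 [511.7 151.   39.5] [50 48 48]
scene 269 148 [302.4 200.3   3.4] [127  70  82]
scene 361 216 [718.  185.4  -4. ] [105 101 100]
scene 240 262 [ 589.5 -216.5   77.8] [70 69 67]
scene 338 261 [767.6   4.5   3.9] [104 103  97]
scene 188 330 [ 599.4 -431.7    2.7] [ 51  78 140]
scene 382 160 [632.5 418.9   3.4] [134 128 125]
scene 290 197 [504.1  86.5   5. ] [154 147 147]
side 285 285 [493.3 179.6   2.6] [170 163 163]
side 197 270 [709.3 186.8  -1.1] [171 164 162]
side 293 182 [ 562.2 -167.5   72.9] [70 70 68]
```

View pics/crop1.png

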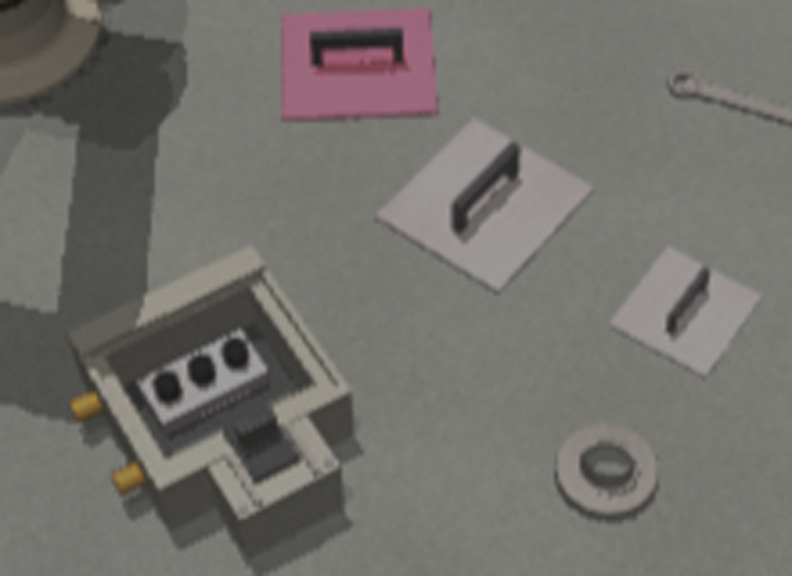

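View pics/crop2.png

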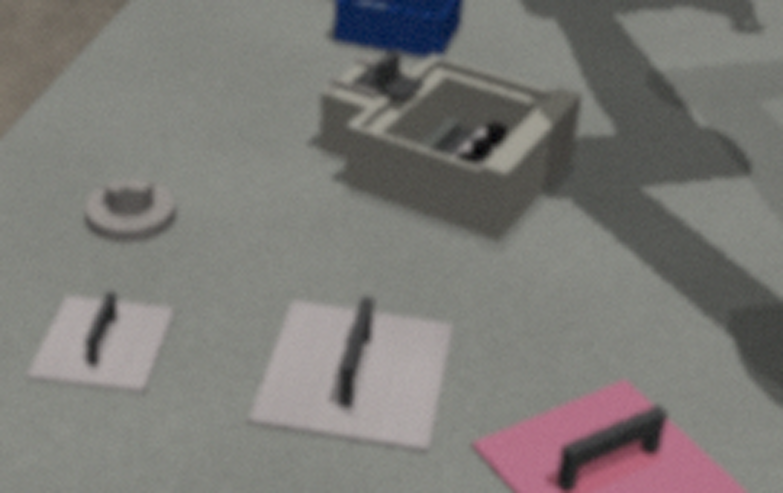

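```bash
cat > fit.py <<'E'
from h import *
from scipy.optimize import least_squares
def boxes(q=0.0):
    B=[(-84,-58,-86,86,0,60),(58,84,-86,86,0,60),(-58,58,-86,-68,0,60),(-58,58,68,86,0,60),
       (-84,-74,-86,86,60,72),(74,84,-86,86,60,70),(-84,84,-86,-80,60,70),(-84,84,80,86,60,70),
       (-84,-58,-86,86,72,76),(84,140,-45,45,0,70),(54+q,114+q,-20,20,70,76),(79+q,89+q,-16,16,76,104)]
    return np.array(B,float)
def sdf(P,B):
    r=np.full(len(P),1e9)
    for b in B:
        c=(b[::2]+b[1::2])/2; hs=(b[1::2]-b[::2])/2
        e=np.abs(P-c)-hs
        r=np.minimum(r,np.linalg.norm(np.maximum(e,0),axis=1)+np.minimum(e.max(1),0))
    return r
def fit_housing(P,x0,q=0.0,zoff=True):
    B=boxes(q)
    def f(p):
        c,s=np.cos(p[2]),np.sin(p[2])
        X=P-[p[0],p[1],p[3] if zoff else 0]
        L=np.c_[X[:,0]*c+X[:,1]*s,-X[:,0]*s+X[:,1]*c,X[:,2]]
        return sdf(L,B)
    return least_squares(f,x0,loss="soft_l1",f_scale=2.0,diff_step=1e-4,x_scale=[1,1,.01,1])
E
python3 - <<'E'
from fit import *
for n in ("scene","side"):
    D=np.load(f"pics/{n}0.npz");im=D["im"];W=cloud(n,D["d"])
    # housing
    P=W.reshape(-1,3); P=P[np.isfinite(P).all(1)]
    m=(P[:,2]>52)&(P[:,2]<110)&(np.hypot(P[:,0]-520,P[:,1]+150)<190)&(P[:,0]>380)
    P=P[m]; print(n,len(P),P.mean(0).round(1))
    best=None
    for yaw in np.deg2rad([-75,-60,-45,-30]):
        r=fit_housing(P,[520,-150,yaw,0])
        if best is None or r.cost<best.cost: best=r
    print("housing",best.x.round(3),np.degrees(best.x[2]),best.cost/len(P))
    # cover
    hsv=cv2.cvtColor(im,cv2.COLOR_RGB2LAB).astype(int)
    m=(im.min(2)>135).astype(np.uint8)&(np.hypot(W[...,0]-510,W[...,1]-150)<130)
    m=cv2.morphologyEx(m.astype(np.uint8),cv2.MORPH_CLOSE,np.ones((9,9)))
    k,l,st,_=cv2.connectedComponentsWithStats(m); i=1+st[1:,4].argmax()
    cs,_=cv2.findContours((l==i).astype(np.uint8),cv2.RETR_EXTERNAL,cv2.CHAIN_APPROX_NONE)
    c=cs[0][:,0]; X=ray_z(n,c,4)[:,:2].astype(np.float32)
    rr=cv2.minAreaRect(X); print("cover",st[i],rr)
E
```

```text
scene 2260 [ 513.8 -175.8   68. ]
housing [ 4.83593e+02 -1.65844e+02 -2.81000e-01 -3.69000e-01] -16.09990315462423 1.5111443001707976
cover [ 275  164   59   46 1312] ((506.9797668457031, 155.7536163330078), (137.8434295654297, 147.1892547607422), 3.728710412979126)
side 1835 [ 501.2 -158.2   66.7]
housing [ 4.82383e+02 -1.61980e+02 -2.86000e-01 -1.39100e+00] -16.404032040589858 1.0291920103858452
cover [ 240  253   76   51 2672] ((512.9824829101562, 155.5744171142578), (157.51333618164062, 153.04234313964844), 3.7040934562683105)
```

Run:
```python
from h import *
from scipy.spatial.transform import Rotation as R
s=arm.read_state(); r=R.from_quat(s["ee_rot"]); M=r.as_matrix(); print(M.round(3)); print(np.degrees(np.arctan2(M[1,0],M[0,0])), s["joints"].round(2))
c,sn=np.cos(np.radians(-16.25)),np.sin(np.radians(-16.25))
print("tab",483+84*c,-164+84*sn)
# handle points in both views
for n in ("scene","side"):
    D=np.load(f"pics/{n}0.npz");W=cloud(n,D["d"]);
    m=(W[...,2]>28)&(W[...,2]<60)&(np.hypot(W[...,0]-508,W[...,1]-155)<70)
    P=W[m]; mu=P.mean(0); v=np.linalg.svd(P[:,:2]-mu[:2],full_matrices=False)[2][0]
    print(n,m.sum(),mu.round(1),np.degrees(np.arctan2(v[1],v[0])))
```

```text
[[-0.23  -0.001 -0.973]
 [ 0.973  0.002 -0.23 ]
 [ 0.002 -1.     0.   ]]
103.27062162681638 [-1.08  0.39  0.01 -0.   -1.19 -0.26]
tab 563.644187768418 -187.50563717860334
scene 125 [509.3 150.4  39.5] -85.98382684676365
side 159 [505.2 163.9  40.1] 93.69755379216542
```

```bash
python3 -m creep '[[[35,35,5],[0,0,0.09],1],[[70,70,10],[0,0,0.18],1],[[100,100,15],[0,0,0.26],1],[[130,130,20],[0,0,0.35],1],[[160,160,20],[0,0,0.44],1],[[190,190,20],[0,0,0.53],1],[[220,220,20],[0,0,0.62],1],[[250,250,20],[0,0,0.71],1],[[280,280,20],[0,0,0.8],1],[[305,305,20],[0,0,0.88],1],[[330,330,20],[0,0,0.97],1],[[355,355,20],[0,0,1.055],1]]'
python3 -m creep '[[[28,28,0],[0,0,0],1],[[52,54,0],[0,0,0],1],[[65,66,0],[0,0,0],0],[[65,66,0],[0,0,0],0],[[65,66,0],[0,0,0],0]]'
python3 - <<'E'
from h import *
from scipy.spatial.transform import Rotation as R
s=arm.read_state();im,d=arm.get_image("wrist");cv2.imwrite("pics/w1.png",im[:,:,::-1]);np.savez("pics/w1.npz",im=im,d=d,p=s["position"],r=s["ee_rot"]);print(s["position"],s["joints"],s["contact_force"])
E
```

```text
clock: 1.1
position: [497.3, -253.5, 251.1]
ee_rot: [0.098, 0.7, -0.7, -0.099]
contact_force: [0.6, -1.1, 0.4]
gripper_width: 85.6
clock: 1.52
position: [561.5, -188.8, 250.5]
ee_rot: [-0.099, -0.7, 0.7, 0.1]
contact_force: [-1.1, 0.2, -0.1]
gripper_width: 51.5
[ 561.46408481 -188.78299477  250.46380605] [-5.12739969e-02  3.17559645e-01 -4.36580696e-02 -1.47124965e-04
 -1.21145861e+00 -2.31213806e-01] [-1.05378199  0.20757958 -0.14937211]
```

View pics/w1.png

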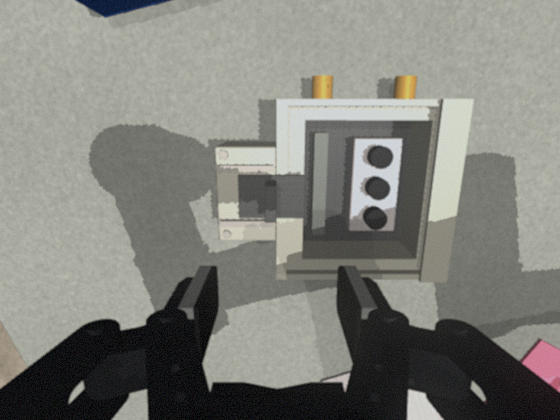

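```bash
cat >> fit.py <<'E'
from scipy.spatial.transform import Rotation as R
def wcloud(f):
    D=np.load(f); T=np.eye(4); T[:3,:3]=R.from_quat(D["r"]).as_matrix(); T[:3,3]=D["p"]
    T=T@arm.camera_params("wrist")["T_tool_cam"]
    return D["im"],cloud("wrist",D["d"],T),T
def wproj(X,T):
    K=arm.camera_params("wrist")["camera_matrix"]; M=np.linalg.inv(T)
    q=(np.asarray(X)@M[:3,:3].T+M[:3,3])@K.T; return q[...,:2]/q[...,2:]
E
python3 - <<'E'
from fit import *
im,W,T=wcloud("pics/w1.npz")
P=W.reshape(-1,3);P=P[np.isfinite(P).all(1)]
m=(P[:,2]>52)&(P[:,2]<110)&(np.hypot(P[:,0]-510,P[:,1]+172)<150);P=P[m]
r=fit_housing(P,[483,-164,-.283,0]);print(len(P),r.x.round(3),np.degrees(r.x[2]),r.cost/len(P))
x,y,a,z=r.x
def L(p): c,s=np.cos(a),np.sin(a);p=np.array(p,float);return np.c_[x+p[:,0]*c-p[:,1]*s,y+p[:,0]*s+p[:,1]*c,p[:,2]]
v=im.copy()
for pts,col in (([(-84,-86,76),(-58,-86,76),(-58,86,76),(-84,86,76)],(255,0,0)),([(-74,-80,70),(74,-80,70),(74,80,70),(-74,80,70)],(0,255,0)),([(84,-45,70),(140,-45,70),(140,45,70),(84,45,70)],(0,0,255)),([(79,-16,104),(89,-16,104),(89,16,104),(79,16,104)],(255,255,0)),([(54,-20,76),(114,-20,76),(114,20,76),(54,20,76)],(0,255,255))):
    cv2.polylines(v,[wproj(L(pts),T).round().astype(int)],True,col,1)
cv2.imwrite("pics/w1o.png",cv2.resize(v[60:300,180:500],None,fx=2.4,fy=2.4)[:,:,::-1])
print(L([(84,0,90)]))
E
```

```text
22740 [ 4.82470e+02 -1.62781e+02 -2.85000e-01 -1.40000e-01] -16.35214274012583 0.5178390447931012
[[ 563.07171222 -186.43023631   90.        ]]
```

View pics/w1o.png

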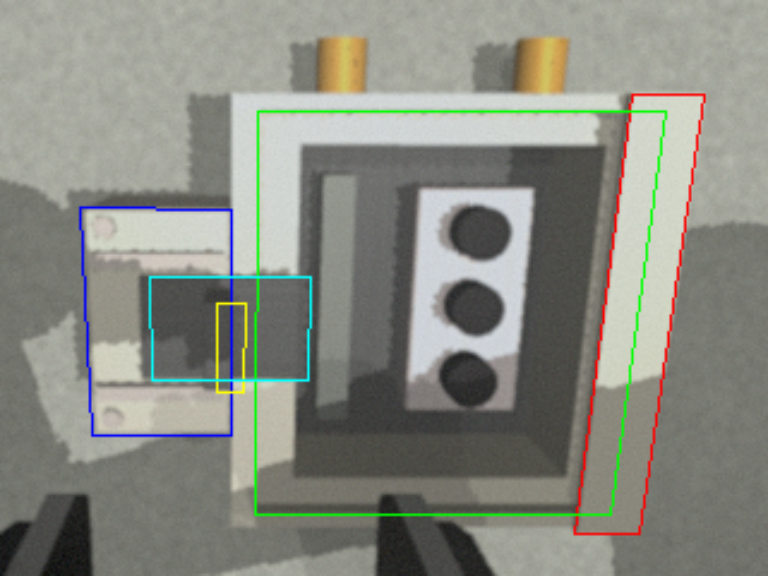

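```bash
python3 -m creep '[[[0,0,-40],[0,0,0],0],[[0,1,-80],[0,0,0],0],[[0,1,-115],[0,0,0],0],[[0,1,-140],[0,0,0],0],[[0,1,-140],[0,0,0],0],[[0,1,-140],[0,0,0],0]]'
python3 - <<'E'
from fit import *
s=arm.read_state();M=R.from_quat(s["ee_rot"]).as_matrix();print(s["position"],M.round(3),np.degrees(np.arctan2(-M[1,0],-M[0,0])))
im,d=arm.get_image("wrist");cv2.imwrite("pics/w2.png",im[:,:,::-1])
E
```

```text
clock: 2.07
position: [560.2, -189.7, 110.9]
ee_rot: [-0.1, -0.7, 0.7, 0.102]
contact_force: [1.1, -0.1, 1.2]
gripper_width: 42.7
[ 560.19958612 -189.73074502  110.88419018] [[-0.96  -0.003 -0.282]
 [ 0.282 -0.    -0.96 ]
 [ 0.003 -1.     0.001]] -16.356822834458576
```

View pics/w2.png

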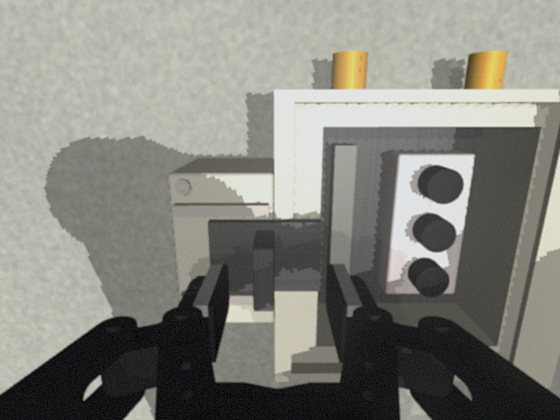

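```bash
python3 -m creep '[[[3,3.5,-14],[0,0,0],0],[[3,3.5,-29],[0,0,0],0],[[3,3.5,-29],[0,0,0],0],[[3,3.5,-29],[0,0,0],-1],[[3,3.5,-29],[0,0,0],-1],[[3,3.5,-29],[0,0,0],-1],[[3,3.5,-29],[0,0,0],-1],[[3,3.5,-29],[0,0,0],-1]]'
```

```text
clock: 2.78
position: [566.2, -185.4, 84.7]
ee_rot: [-0.101, -0.7, 0.7, 0.098]
contact_force: [0.2, -0.4, 7.7]
gripper_width: 8.7
```

```bash
python3 -m creep '[[[5,-1.5,0],[0,0,0],-1],[[10,-3,0],[0,0,0],-1],[[15,-4.4,0],[0,0,0],-1],[[20,-5.9,0],[0,0,0],-1],[[24,-7,0],[0,0,0],-1],[[27,-7.9,0],[0,0,0],-1],[[28,-8.2,0],[0,0,0],-1],[[28,-8.2,0],[0,0,0],-1]]';python3 - <<'E'
from fit import *
im,d=arm.get_image("wrist");cv2.imwrite("pics/w3.png",im[:,:,::-1]);s=arm.read_state();print(s["position"],s["contact_force"],s["gripper_width"])
E
```

```text
clock: 3.45
position: [592.3, -193.1, 84.8]
ee_rot: [-0.1, -0.7, 0.7, 0.1]
contact_force: [-3.6, 2.2, 9.7]
gripper_width: 8.5
[ 592.29364455 -193.07126029   84.753445  ] [-4.51255457  1.53013316  9.86292263] 8.933545955060048
```

View pics/w3.png

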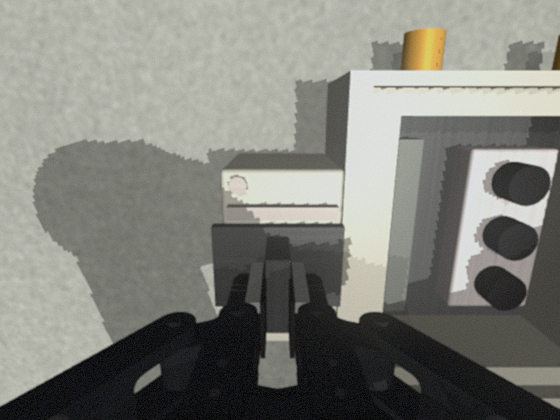

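```bash
python3 -m creep '[[[28,-8.2,0],[0,0,0],0],[[0,0,0],[0,0,0],0],[[0,0,0],[0,0,0],0]]' >/dev/null 2>&1 & sleep 0; kill $! 2>/dev/null; wait
python3 - <<'E'
from bench import arm
s=arm.read_state();print(s["clock"],s["position"],s["gripper_width"])
E
```

```text
3.5 [ 592.29364455 -193.07126029   84.753445  ] 8.933545955060048
```

My last command was mistyped and would have moved the arm the wrong way. I killed it before it ran: the clock and pose haven't changed. Next I release the tab and lift.

```bash
python3 -m creep '[[[0,0,0],[0,0,0],0],[[0,0,0],[0,0,0],0],[[0,0,0],[0,0,0],0],[[0,0,10],[0,0,0],0],[[0,0,40],[0,0,0],0],[[0,0,80],[0,0,0],0],[[0,0,120],[0,0,0],0],[[0,30,140],[0,0,0.1],0],[[-8,65,150],[0,0,0.2],0],[[-16,105,150],[0,0,0.3],0],[[-24,145,150],[0,0,0.35],0],[[-32,185,150],[0,0,0.35],0]]'
python3 - <<'E'
from fit import *
s=arm.read_state();im,d=arm.get_image("wrist");cv2.imwrite("pics/w4.png",im[:,:,::-1]);np.savez("pics/w4.npz",im=im,d=d,p=s["position"],r=s["ee_rot"]);print(s["position"])
im,W,T=wcloud("pics/w4.npz");P=W.reshape(-1,3);P=P[np.isfinite(P).all(1)]
E
```

```text
clock: 4.5
position: [559.9, -6.7, 233.3]
ee_rot: [-0.023, 0.707, -0.707, 0.024]
contact_force: [0.3, -0.1, -0.1]
gripper_width: 42.8
[559.87972054  -6.69746688 233.34602506]
```

View pics/w4.png

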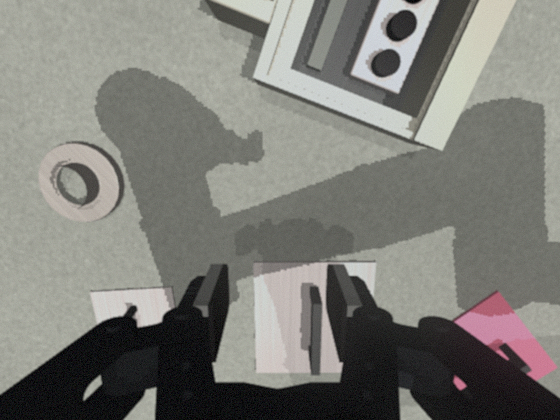

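```bash
python3 -m creep '[[[-16,30,0],[0,0,0],0],[[-32,60,10],[0,0,0],0],[[-48,75,10],[0,0,0],0],[[-50,80,10],[0,0,0],0],[[-50,80,10],[0,0,0],0],[[-50,80,10],[0,0,0],0]]'
python3 - <<'E'
from fit import *
s=arm.read_state();im,d=arm.get_image("wrist");np.savez("pics/w5.npz",im=im,d=d,p=s["position"],r=s["ee_rot"]);print(s["position"])
im,W,T=wcloud("pics/w5.npz")
# plate
near=np.hypot(W[...,0]-508,W[...,1]-155)<120
lab=cv2.cvtColor(im,cv2.COLOR_RGB2LAB)
P=W[near&(W[...,2]>24)&(W[...,2]<55)]
mu=P.mean(0);v=np.linalg.svd(P[:,:2]-mu[:2],full_matrices=False)[2]
q=(P[:,:2]-mu[:2])@v.T; print("handle",len(P),mu.round(1),np.degrees(np.arctan2(v[0,1],v[0,0])),q.min(0),q.max(0),np.percentile(P[:,2],[50,90,99]))
cv2.imwrite("pics/w5.png",im[:,:,::-1])
z=W[...,2]; print(np.nanmedian(z[near&(z<15)]))
E
```

```text
clock: 5.05
position: [510.8, 71.8, 242.7]
ee_rot: [0.023, -0.707, 0.707, -0.024]
contact_force: [0.6, 0.6, -0.6]
gripper_width: 42.9
[510.76891245  71.80014648 242.67619578]
handle 800 [506.4 154.1  43.1] 94.26189544466982 [-42.63872051  -4.96087635] [47.86013965  5.04681206] [43.62311099 44.59486914 45.2279978 ]
1.0167372086117439
```

View pics/w5.png

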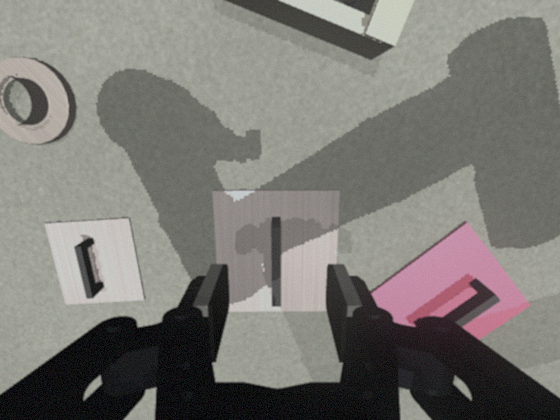

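```bash
python3 -m creep '[[[-2,30,-20],[0,0,0.004],0],[[-4,60,-40],[0,0,0.008],0],[[-4.5,80,-70],[0,0,0.008],0],[[-4.5,85,-105],[0,0,0.008],0],[[-4.5,85,-140],[0,0,0.008],0],[[-4.5,85,-165],[0,0,0.008],0],[[-4.5,85,-165],[0,0,0.008],0],[[-4.5,85,-165],[0,0,0.008],0],[[-4.5,85,-165],[0,0,0.008],0]]'
python3 - <<'E'
from fit import *
s=arm.read_state();im,d=arm.get_image("wrist");print(s["position"],R.from_quat(s["ee_rot"]).as_matrix()[:,0]);cv2.imwrite("pics/w6.png",im[:,:,::-1])
E
```

```text
clock: 5.85
position: [507.7, 156.8, 78.6]
ee_rot: [-0.025, 0.707, -0.706, 0.027]
contact_force: [-0.4, -0.9, -0.2]
gripper_width: 42.6
[507.67592994 156.8483728   78.62254528] [-0.99730532 -0.07332275 -0.00242433]
```

View pics/w6.png

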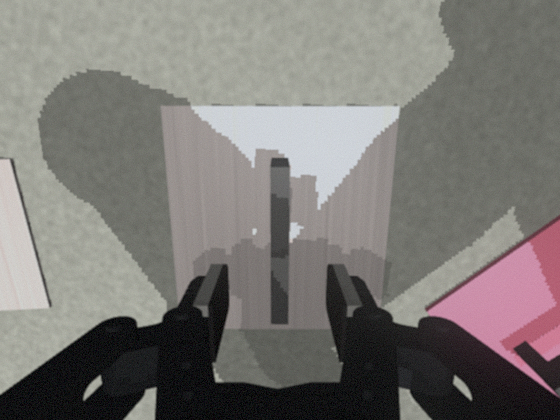

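```bash
python3 -m creep '[[[-1,-2,-30],[0,0,0],0],[[-1,-2,-50],[0,0,0],0],[[-1,-2,-59],[0,0,0],0],[[-1,-2,-59],[0,0,0],0],[[-1,-2,-59],[0,0,0],-1],[[-1,-2,-59],[0,0,0],-1],[[-1,-2,-59],[0,0,0],-1],[[-1,-2,-59],[0,0,0],-1],[[-1,-2,-59],[0,0,0],-1],[[-1,-2,-59],[0,0,0],-1]]'
python3 - <<'E'
from fit import *
s=arm.read_state();print(s["position"],s["contact_force"],s["wrist_torque"],s["gripper_width"]);M=R.from_quat(s["ee_rot"]).as_matrix();print(M[:,0])
E
```

```text
clock: 6.73
position: [506.3, 155.7, 20.2]
ee_rot: [-0.025, 0.707, -0.706, 0.028]
contact_force: [-1.7, -0.1, 5.8]
gripper_width: 8.5
[506.25367325 155.68436596  20.15224867] [-1.68197866 -0.13121501  5.8174758 ] [ 0.04602272  0.25291489 -0.01145733] 8.466850098287452
[-0.99720358 -0.07465453 -0.00342361]
```

```bash
python3 -m creep '[[[0,0,8],[0,0,0],-1],[[0,0,20],[0,0,0],-1],[[0,0,40],[0,0,0],-1],[[0,0,65],[0,0,0],-1],[[0,0,95],[0,0,0],-1],[[0,0,125],[0,0,0],-1],[[0,-10,150],[0,0,0],-1],[[0,-25,170],[0,0,-0.04],-1],[[0,-45,180],[0,0,-0.09],-1],[[-2,-70,180],[0,0,-0.14],-1],[[-4,-95,180],[0,0,-0.19],-1],[[-5,-120,180],[0,0,-0.24],-1]]'
python3 -m creep '[[[-1,-25,0],[0,0,-0.04],-1],[[-2,-50,0],[0,0,-0.08],-1],[[-3,-75,0],[0,0,-0.12],-1],[[-4,-100,0],[0,0,-0.12],-1],[[-5,-125,0],[0,0,-0.12],-1],[[-6,-150,0],[0,0,-0.12],-1],[[-7,-175,0],[0,0,-0.12],-1],[[-7,-192,0],[0,0,-0.12],-1],[[-7,-200,0],[0,0,-0.12],-1],[[-7,-202,0],[0,0,-0.12],-1],[[-7,-202,0],[0,0,-0.12],-1],[[-7,-202,0],[0,0,-0.12],-1]]'
cat > st.py <<'E'
from fit import *
def hous(p): 
    a=np.radians(-16.35);c,s=np.cos(a),np.sin(a);x,y=p[0]-482.47,p[1]+162.78
    return np.array([x*c+y*s,-x*s+y*c,p[2]])
def show():
    s=arm.read_state();M=R.from_quat(s["ee_rot"]).as_matrix();a=np.radians(-16.35)
    Rh=R.from_euler("z",a).as_matrix().T@M
    print("clock",s["clock"],"pos",s["position"].round(1),"tcp_h",hous(s["position"]).round(1),"jaw_h",Rh[:,0].round(3),"app_h",Rh[:,1].round(3),"F",s["contact_force"].round(1),"T",s["wrist_torque"].round(2),"w",round(s["gripper_width"],1))
    cx=-Rh[:,0]; u=Rh[:,1]; O=hous(s["position"])+20.1*u
    print("O_h",O.round(1),"edge_a",(O-70*cx).round(1),"edge_b",(O+70*cx).round(1),"tilt deg",np.degrees(np.arcsin(cx[2])).round(2))
E
python3 - <<'E'
from st import *
show()
for n in ("scene","side","wrist"):
    s=arm.read_state();im,d=arm.get_image(n);cv2.imwrite(f"pics/{n}7.png",im[:,:,::-1]);np.savez(f"pics/{n}7.npz",im=im,d=d,p=s["position"],r=s["ee_rot"])
E
```

```text
clock: 7.73
position: [498.5, 33.8, 198.4]
ee_rot: [0.059, 0.705, -0.704, -0.06]
contact_force: [-0.1, 0.3, -3.0]
gripper_width: 9.0
clock: 8.73
position: [492.7, -166.4, 198.2]
ee_rot: [0.1, 0.7, -0.7, -0.101]
contact_force: [-0.7, 0.8, -2.7]
gripper_width: 8.9
clock 8.7333 pos [ 492.7 -166.4  198.2] tcp_h [ 10.8  -0.6 198.2] jaw_h [-1.     0.     0.001] app_h [-0.001  0.    -1.   ] F [-0.7  0.8 -2.7] T [ 0.06 -0.02  0.05] w 8.9
O_h [ 10.8  -0.6 178.1] edge_a [-59.2  -0.6 178.1] edge_b [ 80.8  -0.7 178. ] tilt deg -0.03
```

View pics/wrist7.png

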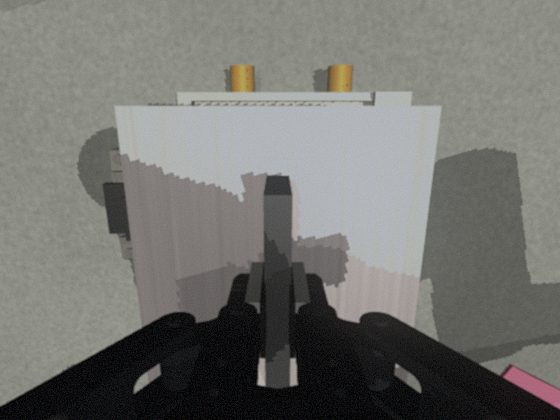

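View pics/scene7.png

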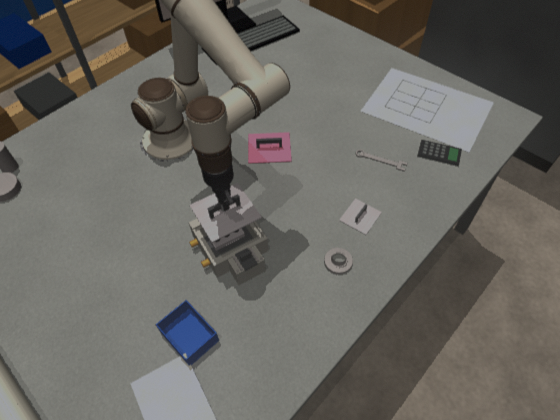

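Run:
```python
from st import *
im,W,T=wcloud("pics/wrist7.npz")
a=np.radians(-16.35);c,s=np.cos(a),np.sin(a);x=W[...,0]-482.47;y=W[...,1]+162.78
H=np.stack([x*c+y*s,-x*s+y*c,W[...,2]],-1)
print("T",wproj([[0,0,0]],T) is not None)
m=(np.abs(H[...,2]-183)<9)&(np.abs(H[...,0]-11)<90)&(H[...,1]<60); P=H[m]
A=np.c_[P[:,:2],np.ones(len(P))];k=np.linalg.lstsq(A,P[:,2],rcond=None)[0];print("plane",k, "z at O",k@[11,0,1])
for lo in range(-70,60,20):
    q=P[(P[:,1]>lo)&(P[:,1]<lo+20)]; print(lo,q[:,0].min().round(1),q[:,0].max().round(1))
for lo in range(-55,80,30):
    q=P[(P[:,0]>lo)&(P[:,0]<lo+20)]; print("y",lo,q[:,1].min().round(1))
Q=H[(H[...,2]>204)&(H[...,2]<230)&(np.abs(H[...,0]-11)<8)&(H[...,1]<-15)]; print("handle y min",np.percentile(Q[:,1],[0,1]),Q[:,0].mean(),np.percentile(Q[:,2],95))
# lock bar
B=H[(H[...,2]>68)&(H[...,2]<80)&(H[...,0]>86)&(np.abs(H[...,1])<19)];print("bar",B[:,0].max() if len(B) else None, len(B))
```

```text
T True
plane [-1.55594862e-03 -1.60342870e-03  1.81752681e+02] z at O 181.73556539258243
-70 -60.1 81.1
-50 -59.8 81.2
-30 -60.0 81.0
-10 -59.6 81.1
10 -59.8 81.2
30 -59.5 80.8
50 -56.4 77.7
y -55 -74.2
y -25 -74.2
y 5 -74.2
y 35 -74.2
y 65 -74.2
handle y min [-44.68598619 -44.43830812] 10.738972873991438 222.69869599280145
bar 143.70698222947442 836
```

```bash
python3 -m creep '[[[0,0,0],[-0.0147,-0.0503,0],-1],[[1,-0.5,0],[-0.0294,-0.1005,0],-1],[[2,-1,-5],[-0.0442,-0.1508,0],-1],[[3.2,-1.6,-15],[-0.0589,-0.201,0],-1],[[3.2,-1.6,-30],[-0.0589,-0.201,0],-1],[[3.2,-1.6,-48],[-0.0589,-0.201,0],-1],[[3.2,-1.6,-60],[-0.0589,-0.201,0],-1],[[3.2,-1.6,-66],[-0.0589,-0.201,0],-1],[[3.2,-1.6,-66],[-0.0589,-0.201,0],-1],[[3.2,-1.6,-66],[-0.0589,-0.201,0],-1]]'
python3 -c "
from st import *
show()
for n in ('side','wrist'):
    s=arm.read_state();im,d=arm.get_image(n);cv2.imwrite(f'pics/{n}8.png',im[:,:,::-1]);np.savez(f'pics/{n}8.npz',im=im,d=d,p=s['position'],r=s['ee_rot'])
im=cv2.imread('pics/side8.png');cv2.imwrite('pics/side8c.png',cv2.resize(im[120:260,220:400],None,fx=4,fy=4))
"
```

```text
clock: 9.72
position: [496.6, -168.4, 132.6]
ee_rot: [-0.173, -0.686, 0.707, 0.027]
contact_force: [-0.1, 0.8, -3.0]
gripper_width: 8.8
clock 9.7167 pos [ 496.6 -168.4  132.6] tcp_h [ 15.1  -1.5 132.6] jaw_h [-0.978 -0.    -0.208] app_h [ 0.208 -0.    -0.978] F [-0.1  0.8 -3. ] T [ 0.2   0.52 -0.02] w 8.8
O_h [ 19.3  -1.5 113. ] edge_a [-49.2  -1.5  98.4] edge_b [ 87.8  -1.4 127.5] tilt deg 12.01
```

View pics/side8c.png

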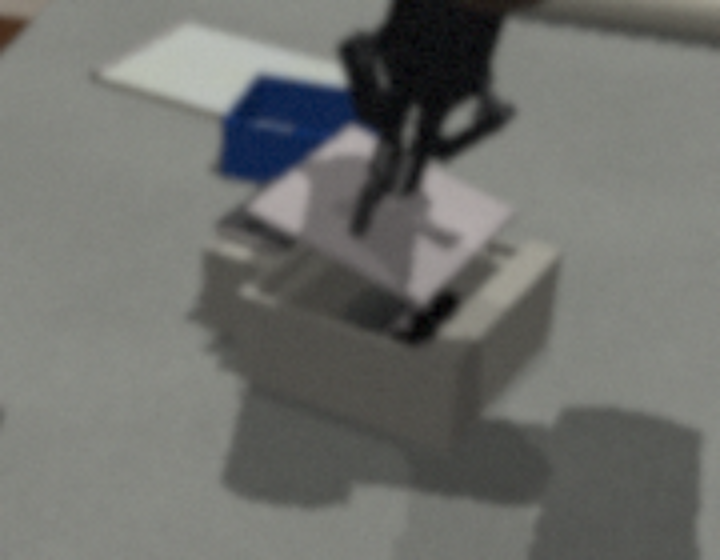

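View pics/wrist8.png

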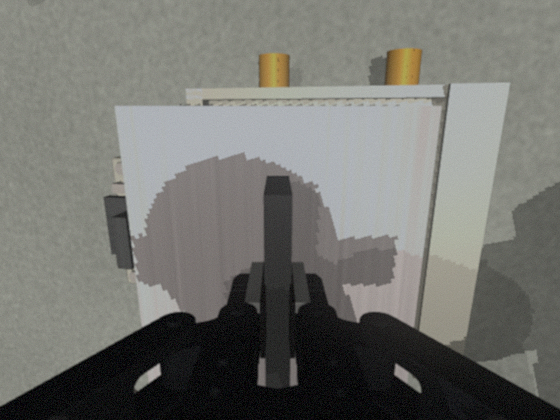

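```bash
python3 -m creep '[[[0,0.5,-10],[0,0,0],-1],[[0,0.5,-20],[0,0,0],-1],[[0,0.5,-28],[0,0,0],-1],[[0,0.5,-33],[0,0,0],-1],[[0,0.5,-35],[0,0,0],-1],[[0,0.5,-35],[0,0,0],-1],[[0,0.5,-35],[0,0,0],-1]]'
python3 -c "
from st import *
show()
for n in ('wrist',):
    s=arm.read_state();im,d=arm.get_image(n);cv2.imwrite(f'pics/{n}9.png',im[:,:,::-1])
"
```

```text
clock: 10.4
position: [496.6, -168.3, 97.7]
ee_rot: [-0.174, -0.686, 0.707, 0.027]
contact_force: [0.1, 0.4, -3.3]
gripper_width: 8.6
clock 10.4 pos [ 496.6 -168.3   97.7] tcp_h [15.1 -1.3 97.7] jaw_h [-0.978  0.001 -0.209] app_h [ 0.209  0.    -0.978] F [ 0.1  0.4 -3.3] T [0.13 0.63 0.03] w 8.6
O_h [19.3 -1.3 78. ] edge_a [-49.2  -1.2  63.4] edge_b [87.7 -1.3 92.6] tilt deg 12.04
```

View pics/wrist9.png

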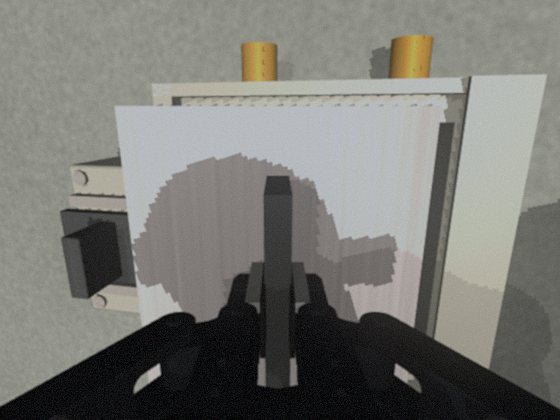

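```bash
python3 -m creep '[[[-4,1.2,0],[0,0,0],-1],[[-8,2.4,-0.5],[0,0,0],-1],[[-12,3.5,-1],[0,0,0],-1],[[-15,4.4,-1],[0,0,0],-1],[[-18,5.3,-1],[0,0,0],-1],[[-19.5,5.7,-1],[0,0,0],-1],[[-19.5,5.7,-1],[0,0,0],-1],[[-19.5,5.7,-1],[0,0,0],-1]]'
python3 -c "
from st import *
show()
for n in ('wrist','side'):
    s=arm.read_state();im,d=arm.get_image(n);cv2.imwrite(f'pics/{n}10.png',im[:,:,::-1]);np.savez(f'pics/{n}10.npz',im=im,d=d,p=s['position'],r=s['ee_rot'])
"
```

```text
clock: 11.12
position: [476.7, -162.5, 96.5]
ee_rot: [-0.173, -0.686, 0.707, 0.027]
contact_force: [0.5, 0.1, -3.7]
gripper_width: 9.0
clock 11.1167 pos [ 476.7 -162.5   96.5] tcp_h [-5.6 -1.3 96.5] jaw_h [-0.978  0.    -0.208] app_h [ 0.208  0.    -0.978] F [ 0.5  0.1 -3.7] T [ 0.16  0.56 -0.06] w 9.0
O_h [-1.4 -1.3 76.8] edge_a [-69.9  -1.3  62.2] edge_b [67.1 -1.3 91.4] tilt deg 12.02
```

View pics/wrist10.png

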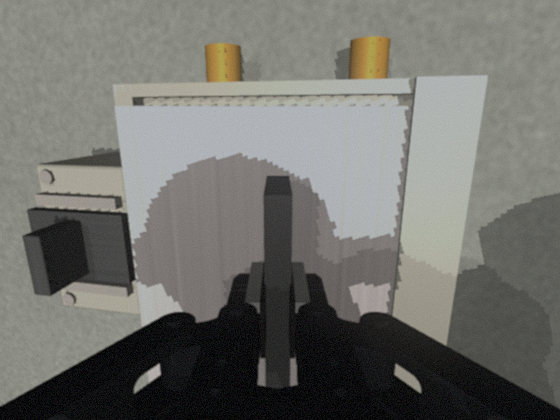

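```bash
python3 -m creep '[[[0.8,-0.2,-1.8],[0.0074,0.0251,0],-1],[[1.5,-0.45,-3.7],[0.0147,0.0502,0],-1],[[2.3,-0.7,-5.6],[0.0221,0.0754,0],-1],[[3,-0.9,-7.5],[0.0295,0.1005,0],-1],[[3.6,-1.1,-9.5],[0.0368,0.1256,0],-1],[[4.3,-1.25,-11.5],[0.0442,0.1507,0],-1],[[4.3,-1.25,-11.5],[0.0442,0.1507,0],-1],[[4.3,-1.25,-11.5],[0.0442,0.1507,0],-1]]'
python3 -c "
from st import *
show()
for n in ('wrist',):
    s=arm.read_state();im,d=arm.get_image(n);cv2.imwrite(f'pics/{n}11.png',im[:,:,::-1])
"
```

```text
clock: 11.88
position: [481.4, -163.9, 84.6]
ee_rot: [-0.119, -0.697, 0.702, 0.082]
contact_force: [0.1, -0.1, -3.0]
gripper_width: 8.6
clock 11.8833 pos [ 481.4 -163.9   84.6] tcp_h [-0.7 -1.3 84.6] jaw_h [-0.999  0.001 -0.053] app_h [ 0.053  0.    -0.999] F [ 0.1 -0.1 -3. ] T [0.1  0.18 0.02] w 8.6
O_h [ 0.4 -1.3 64.5] edge_a [-69.5  -1.3  60.8] edge_b [70.3 -1.4 68.2] tilt deg 3.04
```

View pics/wrist11.png

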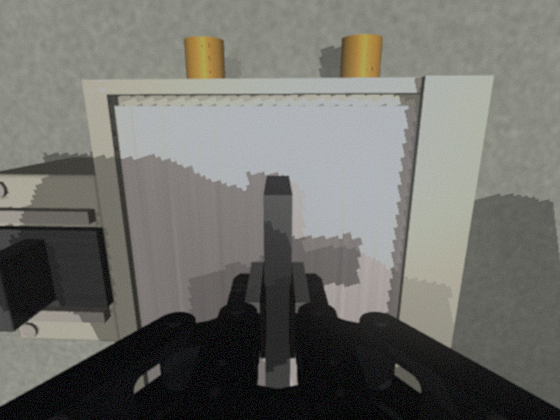

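```bash
python3 -m creep '[[[0.1,0,-1.1],[0.0037,0.0127,0],-1],[[0.2,0,-2.1],[0.0075,0.0254,0],-1],[[0.3,0,-3.2],[0.0112,0.0382,0],-1],[[0.4,0,-4],[0.0149,0.0509,0],-1],[[0.4,0,-4.2],[0.0149,0.0509,0],-1],[[0.4,0,-4.2],[0.0149,0.0509,0],-1]]'
python3 -c "
from st import *
show()"
```

```text
clock: 12.43
position: [481.6, -163.8, 80.4]
ee_rot: [0.101, 0.7, -0.7, -0.101]
contact_force: [-0.2, -0.3, -3.4]
gripper_width: 8.7
clock 12.4333 pos [ 481.6 -163.8   80.4] tcp_h [-0.6 -1.2 80.4] jaw_h [-1.     0.001  0.001] app_h [-0.001  0.    -1.   ] F [-0.2 -0.3 -3.4] T [0.06 0.05 0.01] w 8.7
O_h [-0.6 -1.2 60.4] edge_a [-70.6  -1.2  60.4] edge_b [69.4 -1.3 60.3] tilt deg -0.04
```

```bash
python3 -m creep '[[[0,0,-0.3],[0,0,0],-1],[[0,0,-0.6],[0,0,0],-1],[[0,0,-0.6],[0,0,0],-1]]'
python3 -m creep '[[[0,0,-0.3],[0,0,0],-1],[[0,0,-0.6],[0,0,0],-1],[[0,0,-0.6],[0,0,0],-1]]'
```

```text
clock: 12.68
position: [481.4, -163.8, 80.2]
ee_rot: [0.101, 0.7, -0.7, -0.101]
contact_force: [-0.9, -0.0, -2.8]
gripper_width: 9.0
clock: 12.93
position: [481.4, -163.8, 80.2]
ee_rot: [-0.101, -0.7, 0.7, 0.101]
contact_force: [-2.9, 0.9, 4.8]
gripper_width: 8.6
```

```bash
python3 -m creep '[[[0,0,0],[0,0,0],-0.3],[[0,0,0],[0,0,0],-0.3],[[0,0,0],[0,0,0],-0.3],[[0,0,0],[0,0,0],-0.3],[[0,0,0],[0,0,0],-0.3]]'
python3 -c "
from st import *
show()
im,d=arm.get_image('wrist');cv2.imwrite('pics/w12.png',im[:,:,::-1])"
```

```text
clock: 13.35
position: [481.5, -163.8, 79.3]
ee_rot: [0.101, 0.7, -0.7, -0.101]
contact_force: [1.2, -0.0, -0.5]
gripper_width: 29.9
clock 13.35 pos [ 481.5 -163.8   79.3] tcp_h [-0.7 -1.2 79.3] jaw_h [-1.     0.001  0.001] app_h [-0.001  0.    -1.   ] F [ 1.2 -0.  -0.5] T [ 0.01 -0.01 -0.01] w 29.9
O_h [-0.7 -1.2 59.2] edge_a [-70.7  -1.2  59.3] edge_b [69.3 -1.3 59.2] tilt deg -0.03
```

View pics/w12.png

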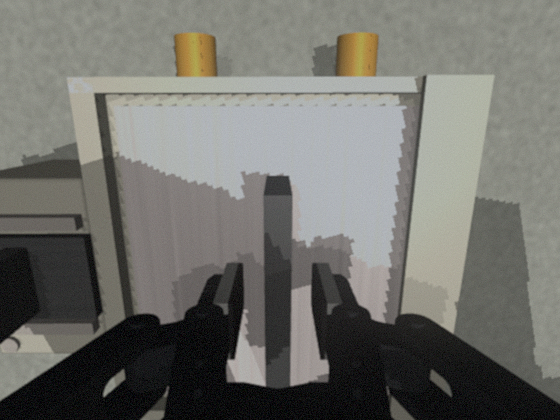

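Fingers are clear on both sides of the handle at columns 240 and 320. I'll lift straight up and check the cover.

```bash
python3 -m creep '[[[0,0,8],[0,0,0],-0.3],[[0,0,25],[0,0,0],-0.3],[[0,0,60],[0,0,0],-0.3],[[0,0,100],[0,0,0],-0.3],[[0,0,140],[0,0,0],-0.3],[[0,0,170],[0,0,0],-0.3],[[0,0,180],[0,0,0],-0.3],[[0,0,180],[0,0,0],-0.3],[[0,0,180],[0,0,0],-0.3]]'
python3 - <<'E'
from st import *
show()
s=arm.read_state();im,d=arm.get_image("wrist");np.savez("pics/w13.npz",im=im,d=d,p=s["position"],r=s["ee_rot"]);cv2.imwrite("pics/w13.png",im[:,:,::-1])
im,W,T=wcloud("pics/w13.npz")
a=np.radians(-16.35);c,s=np.cos(a),np.sin(a);x=W[...,0]-482.47;y=W[...,1]+162.78
H=np.stack([x*c+y*s,-x*s+y*c,W[...,2]],-1)
m=(np.abs(H[...,2]-64)<4)&(np.abs(H[...,0])<55)&(H[...,1]<50)&(H[...,1]>-70)&(np.abs(H[...,0])>12);P=H[m]
k=np.linalg.lstsq(np.c_[P[:,:2],np.ones(len(P))],P[:,2],rcond=None)[0];print("cover top plane",k,len(P))
for nm,mm in (("rim -y",(np.abs(H[...,0])<50)&(H[...,1]<-81)&(H[...,1]>-85)),("rim +x",(H[...,0]>76)&(H[...,0]<82)&(H[...,1]>-70)&(H[...,1]<-30)),("lip",(H[...,0]<-62)&(H[...,0]>-80)&(np.abs(H[...,1])<50))): print(nm,np.nanmedian(H[mm][:,2]))
Q=H[(H[...,2]>95)&(H[...,2]<112)&(np.abs(H[...,0])<12)&(np.abs(H[...,1])<60)];v=np.linalg.svd(Q[:,:2]-Q[:,:2].mean(0),full_matrices=False)[2][0];print("handle",Q.mean(0).round(1),np.percentile(Q[:,1],[0.5,99.5]),v)
B=H[(H[...,2]>72)&(H[...,2]<80)&(H[...,0]>70)&(np.abs(H[...,1])<18)];print("bar",B[:,0].min(),B[:,0].max())
t=H[(H[...,2]>100)&(H[...,0]>90)&(np.abs(H[...,1])<18)];print("tab",t.mean(0) if len(t) else None)
E
```

```text
clock: 14.15
position: [480.9, -163.5, 259.4]
ee_rot: [0.101, 0.7, -0.7, -0.101]
contact_force: [-0.8, -0.2, -0.2]
gripper_width: 30.0
clock 14.15 pos [ 480.9 -163.5  259.4] tcp_h [ -1.3  -1.1 259.4] jaw_h [-1.     0.001  0.   ] app_h [-0.     0.001 -1.   ] F [-0.8 -0.2 -0.2] T [-0.02 -0.06 -0.  ] w 30.0
O_h [ -1.3  -1.1 239.3] edge_a [-71.3  -1.1 239.4] edge_b [ 68.7  -1.2 239.3] tilt deg -0.02
cover top plane [-7.93581400e-04 -3.23730520e-05  6.36673173e+01] 10949
rim -y 69.71380479198177
rim +x 69.61592758275026
lip 75.71137832860933
handle [ -1.2  -2.5 103.7] [-45.05794546  44.31954766] [-0.0044986   0.99998988]
bar 82.86189792595616 143.53421391474274
tab [112.43290159  -0.68504555 103.75784199]
```

View pics/w13.png

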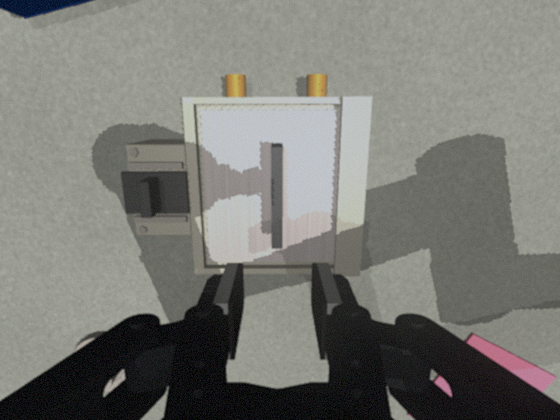

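```bash
python3 -c "
from bench import arm
print(arm.job_done())"
```

```text
the job is handed in; nothing more can be done
None
```

The cover is back on the housing, lying flat and home with its edge under the lip and the handle up. I handed the job in at about 14 s.

- **Lock bar:** I pinched its tab and drew it back. The last wrist image puts it at 28.5–29.5 mm of its 30 mm travel.
- **Cover:** I took the larger pale cover by its handle. I tilted it 12°, slid the edge about 12 mm under the lip and lowered it around that edge. I released it only once the force reading showed it resting on the ledge.
- **Final position:** After lifting clear, the cover's centre measured about (-1.2, -0.4) mm from the middle of the opening. Its tilt was under 0.001 rad and it was square within 0.005 rad. Its top was 6.0 mm below the rim, which is what a fully seated cover should show.
- **Clearance:** The gripper was about 180 mm above the cover at hand-in and touching nothing. I never went near the flange, bin or wrench, but I did not re-measure their positions at the end.

Two things went slightly off. I mistyped one move while holding the tab, but stopped it before it ran; the clock and arm position had not changed. The side camera's first size estimate of the cover was too large because of a loose image threshold, so I used the scene and wrist cameras instead.

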